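Complete the digestion tray and slide it onto the hotplate

ROBOT

A 6-joint arm with a two-finger parallel gripper is mounted at the origin on the work surface. World frame = base frame: x ahead of the robot, y to its left, z up, the work surface at z = 0. Lengths are in m, angles in rad, forces in N, time in s.
With the tool pointing down it reaches from about 0.35 to 0.875 m from the base axis. Payload 4.2 kg.
Tool frame: the origin (TCP) lies at the centre of the arm's flange, where the gripper is bolted on; the fingertips stand 173 mm ahead of it and the grasp point (between the pads) lies 155 mm ahead of it; z points along the fingers, y is the line along which they close (so a half turn about z gives the same grasp; the last joint's range is limited). The gripper opens to 85 mm and grips with 20 to 120 N. Pads are 22 mm wide; open, the fingers measure 114 mm over their backs; the gripper's body (76 mm by 85 mm) begins 54 mm behind the grasp point. The pads swing forward as they close: fully open they stand 13 mm farther back than shut.
Start: joints at [-1.038, 0.385, 0.008, 0, -1.194, -0.259], TCP at [0.169, -0.602, 0.405] pointing down, gripper open.
Joint ranges: [-3.14, 3.14], [-1.21, 2.06], [-1.07, 1.41], [-3.16, 2.05], [-2.99, -0.16], [-3.1, 3.1]. Speed limits (rad/s): [2.79, 2.79, 3.14, 3.14, 3.14, 3.14].

INTERFACE

Orientations are given as a unit quaternion [w, x, y, z].
In Python, from cell import * gives the robot as it stands.
- The arm moves only by the shell command python3 -m creep 'ROWS' [FORCE]. ROWS is a JSON object of lists of equal length, an entry for each row: "translation": the shift along the tool's x, y, z in units of 30 mm (1.0 is 30 mm), a list of three; "dr": the turn, a rotation vector about the tool's x, y, z in units of 10 degrees (1.0 is 10 degrees), a list of three; "gripper": the closure, from -1 (fully open) to 1 (shut). In form: {"translation": [[x, y, z], ...], "dr": [[ax, ay, az], ...], "gripper": [gripper, ...]}. A call has exactly 5 rows; each row is the pose to reach, as a shift and turn from the pose commanded when the call began, along the tool's axes at that moment; what a row does not reach only later rows make up. A row lasts 1/8 s, in which the tool goes at most 62.5 mm and 10.7 degrees, less where a joint would pass 70% of its speed; a pose out of reach is approached as far as the arm can. A call with a gripper value outside its range is refused whole. The fingers move at their own pace and stop on an object; FORCE is the grip in N (left out, the last holds). Time passes only in rows, so rows that repeat a pose let the fingers close, or fill a call up. It gives the time, the measured TCP pose, the force, the opening and the grip force at its end, in the units of the state.
- get_state(): the state, without advancing time (a new reading comes with each control period).
- read_camera(name): name is "scene" or "top" or "wrist"; returns a dict with "frame" (480x640x3 uint8, blue, green, red), "range_z" (480x640 float32, m along the optical axis (not along the pixel's ray), 0 where there is no reading), "intrinsics" (3x3 intrinsics, pixels), "view" (4x4, takes a point from world to camera coordinates); the wrist camera has in their place "T_tool_cam" (4x4, takes a point from camera to tool coordinates, whose origin is the TCP and whose axes are the flange's). Camera axes: x right, y up, looking along -z (the intrinsics and any distortion apply to the point x, -y, -z); pixel columns grow to the right and rows downward; lengths in m; the calibration is good to about 2 mm. A picture is of the moment at which its call begins: read the wrist's pose just before it.
- hand_in(): hands the job in; it is judged then, once.
The state is a dict: "time_s": time; "joint_positions": joint angles; "joint_velocities": joint speeds; "effort": joint torques, N m; "tcp_pos": TCP position; "ee_rot": TCP orientation; "force": force on the tool from outside, world axes, zero at the start; "torque": the same for the moment, N m; "width": finger opening in m; "grip_force": force on a finger pad.
Only numpy, scipy, OpenCV 4.12 (cv2) and the standard library are available. Lean on these libraries where they do the work, as an engineer would, in place of code of your own. Each camera call takes 0.05 s, during which the arm holds its last target. There are 200 camera calls.

TASK

The divided steel bottle tray on the landing stand has two empty cells: stand one spare bottle from the drip tray upright in each, setting it down gently without dropping it, and leave the bottles already in the tray and the spare that is left over where they stand. When the tray is full, slide it, without lifting it, from the landing stand across onto the hotplate until it stands squarely inside the outlined heating zone, let go of it, and then push the hotplate's start button fully down and release it. Do not press the button earlier, and do not disturb the beaker, the jar and the reagent bottle.

Things in the scene. Friction and masses are not known exactly. Their poses are not given: they have to be found in the camera images.
- tray: loose stainless bottle tray, about 0.4 kg empty, on the landing stand at the start. 110 mm (its x) by 164 mm (its y); walls and dividers 2 mm thick, tops 40 mm above the underside; floor 3 mm; 2 x 3 open square cells at 54 mm pitch (52 mm inside), two along x, three along y. A bent round-bar handle at each y end. Origin at the centre of its underside, on a surface 75 mm above the bench
- handle_left (a point): middle of the grip bar of the handle at the tray's +y end: horizontal bar 10 mm in diameter, 84 mm long along the tray's x, 40 mm out from the end wall (about 34 mm free between bar and wall), 58 mm above the tray's underside (133 mm above the bench)
- handle_right (a point): the same on the handle at the tray's -y end
- cell0 (a point): centre of a tray cell's floor (-x, -y cell in the tray's frame), 3 mm above the tray's underside; the cell may hold a bottle or be empty
- cell1 (a point): centre of a tray cell's floor (-x, middle cell in the tray's frame), 3 mm above the tray's underside; the cell may hold a bottle or be empty
- cell2 (a point): centre of a tray cell's floor (-x, +y cell in the tray's frame), 3 mm above the tray's underside; the cell may hold a bottle or be empty
- cell3 (a point): centre of a tray cell's floor (+x, -y cell in the tray's frame), 3 mm above the tray's underside; the cell may hold a bottle or be empty
- cell4 (a point): centre of a tray cell's floor (+x, middle cell in the tray's frame), 3 mm above the tray's underside; the cell may hold a bottle or be empty
- cell5 (a point): centre of a tray cell's floor (+x, +y cell in the tray's frame), 3 mm above the tray's underside; the cell may hold a bottle or be empty
- bottle0: one of the four bottles that stand in the tray at the start, in which cells varies: amber glass 42 mm diameter body (46 mm high), shoulder narrowing to a 25 mm neck, then a white screw cap 28 mm in diameter between 61 and 84 mm above the underside; 84 mm tall overall, 70 g; origin at the centre of its underside, z up
- bottle1: one of the four bottles that stand in the tray at the start, in which cells varies: amber glass 42 mm diameter body (46 mm high), shoulder narrowing to a 25 mm neck, then a white screw cap 28 mm in diameter between 61 and 84 mm above the underside; 84 mm tall overall, 70 g; origin at the centre of its underside, z up
- bottle2: one of the four bottles that stand in the tray at the start, in which cells varies: amber glass 42 mm diameter body (46 mm high), shoulder narrowing to a 25 mm neck, then a white screw cap 28 mm in diameter between 61 and 84 mm above the underside; 84 mm tall overall, 70 g; origin at the centre of its underside, z up
- bottle3: one of the four bottles that stand in the tray at the start, in which cells varies: amber glass 42 mm diameter body (46 mm high), shoulder narrowing to a 25 mm neck, then a white screw cap 28 mm in diameter between 61 and 84 mm above the underside; 84 mm tall overall, 70 g; origin at the centre of its underside, z up
- spare0: one of the three spare bottles, all alike and the same as those in the tray, standing in the drip tray: amber glass 42 mm diameter body (46 mm high), shoulder narrowing to a 25 mm neck, then a white screw cap 28 mm in diameter between 61 and 84 mm above the underside; 84 mm tall overall, 70 g; origin at the centre of its underside, z up
- spare1: one of the three spare bottles, all alike and the same as those in the tray, standing in the drip tray: amber glass 42 mm diameter body (46 mm high), shoulder narrowing to a 25 mm neck, then a white screw cap 28 mm in diameter between 61 and 84 mm above the underside; 84 mm tall overall, 70 g; origin at the centre of its underside, z up
- spare2: one of the three spare bottles, all alike and the same as those in the tray, standing in the drip tray: amber glass 42 mm diameter body (46 mm high), shoulder narrowing to a 25 mm neck, then a white screw cap 28 mm in diameter between 61 and 84 mm above the underside; 84 mm tall overall, 70 g; origin at the centre of its underside, z up
- drip_tray: shallow white plastic tray fixed to the bench, 230 mm (its x) by 90 mm (its y), rim 16 mm high, floor 3 mm thick; left or right of the stands; origin at the centre of its underside. The spares stand in a row along its x, about 70 mm apart
- hotplate: fixed hotplate, 242 mm (its x) by 230 mm (its y): white housing, flush black glass-ceramic top (190 mm deep) 75 mm above the bench; along its front (-x) edge a control ledge 68 mm above the bench with the start button in the middle, a knob (32 mm diameter, 75 mm to -y, top 82 mm above the bench, not used) and a flat display. Origin at the centre of its underside on the bench
- heat_zone (a point): centre of the heating zone on the glass, 75 mm above the bench, 26 mm in +x from the hotplate's centre: a thin outline 140 mm (x) by 190 mm (y); axes as the hotplate's. The unheated steel landing stand adjoins the glass on its +y or -y side (varies) with a 2 mm gap: same yaw, size and top height, its centre 232 mm from this point
- start_top (a point): top of the hotplate's start button: plain steel push button 22 mm in diameter in a dark collar, in the middle of the control ledge 95 mm in front of the hotplate's centre, level with the middle of the heating zone; it goes down vertically 5 mm against a spring (4 N at the bottom) and springs back
- start (a joint): travel of the start button: 0 up, 0.005 m fully down
- reagent: bystander: white plastic reagent bottle with blue cap, 68 mm diameter, 140 mm tall, on the bench on the side away from the drip tray; origin at the centre of its underside
- beaker: bystander: open steel beaker, 72 mm across the rim, 95 mm tall, on the bench beyond the work; origin at the centre of its underside
- jar: bystander: short grey jar, 60 mm diameter, 54 mm tall, on the bench beyond the work; origin at the centre of its underside
Not all that is in view belongs to the job. Leave any blue or yellow look-alike of the spare2 alone. What is shaped like the bottle3 but purple is not meant.

How it is judged:
By the outcome, as a careful person would: the job done as asked, in the order asked, and still so for the second after the job is handed in, with the robot touching nothing.
It also fails if it takes over 69 s, if anything falls off the work surface, if the arm or the gripper's body presses on something with over 40 N, if the wrist force passes 120 N, or if a joint passes its speed limit or range.

## Working session

There is one attempt and no reset: what is moved stays moved. The work goes in short steps, Python scripts to look and compute and a shell command to move; the robot and the scene stay as the last step left them, time stands still between calls to the robot, and variables do not carry over. Pictures are saved under pics/ and viewed, at most 10 in all, crops included, and the job is handed in when it is done.

```bash
ls; mkdir -p pics; cat > h.py <<'E'
from cell import *
import numpy as np, cv2
def cap(n):
    s=get_state(); c=read_camera(n); return s,c
def T(s):
    from scipy.spatial.transform import Rotation as R
    q=s['ee_rot']; M=np.eye(4); M[:3,:3]=R.from_quat([q[1],q[2],q[3],q[0]]).as_matrix(); M[:3,3]=s['tcp_pos']; return M
def c2w(c,s=None):
    return np.linalg.inv(c['view']) if 'view' in c else T(s)@c['T_tool_cam']
def cloud(c,s=None):
    K=c['intrinsics']; z=c['range_z']; v,u=np.mgrid[:480,:640]
    P=np.stack([(u-K[0,2])/K[0,0]*z,-(v-K[1,2])/K[1,1]*z,-z,np.ones_like(z)],-1)
    W=(P@c2w(c,s).T)[...,:3]; W[z==0]=np.nan; return W
def at(c,u,v,h,s=None):  # intersect ray with height h
    K=c['intrinsics']; M=c2w(c,s); d=M[:3,:3]@np.array([(u-K[0,2])/K[0,0],-(v-K[1,2])/K[1,1],-1]); o=M[:3,3]
    return o+d*(h-o[2])/d[2]
def rel(s,p):  # world displacement -> tool units
    return T(s)[:3,:3].T@np.array(p)/0.03
E
python3 - <<'E'
from h import *
for n in ('scene','top'):
    s,c=cap(n); cv2.imwrite(f'pics/{n}.png',c['frame']); print(n,[k for k in c],c['intrinsics'].tolist(),np.linalg.inv(c['view'])[:3].round(3).tolist())
    np.save(n+'.npy',c,allow_pickle=True)
print(s)
E
```

```text
pics
scene ['frame', 'range_z', 'intrinsics', 'view'] [[578.3874767275171, 0.0, 318.19847238683155], [0.0, 578.3874767275171, 245.91805015332437], [0.0, 0.0, 1.0]] [[-0.032, -0.86, 0.509, 1.202], [0.999, -0.035, 0.004, 0.062], [0.015, 0.508, 0.861, 1.196]]
top ['frame', 'range_z', 'intrinsics', 'view'] [[489.8827364572719, 0.0, 329.7919570383106], [0.0, 489.8827364572719, 238.9790926717248], [0.0, 0.0, 1.0]] [[-0.016, 0.996, -0.093, 0.43], [-1.0, -0.016, -0.002, 0.073], [-0.004, 0.093, 0.996, 1.37]]
{'time_s': 0.05, 'joint_positions': array([-1.03838918e+00,  3.85530190e-01,  6.66826952e-03, -5.21035901e-04,
       -1.19403184e+00, -2.58591404e-01]), 'joint_velocities': array([ 0.00142603, -0.00139169,  0.00140878, -0.00010178, -0.00010549,
        0.00088709]), 'effort': array([-8.30475358e-06, -3.93681586e+01,  1.89161271e+01,  4.20547038e+00,
       -2.28322628e-03,  1.24753174e-05]), 'tcp_pos': array([ 0.16898009, -0.60150834,  0.40365046]), 'ee_rot': array([-1.80585994e-04, -1.36385297e-01,  9.90655284e-01,  1.06105112e-03]), 'force': array([ 0.28656291,  0.60506351, -0.19690455]), 'torque': array([-0.06286762, -0.01566911,  0.01373231]), 'grip_force': 0.0, 'width': 0.08540291907210633}
```

View pics/top.png

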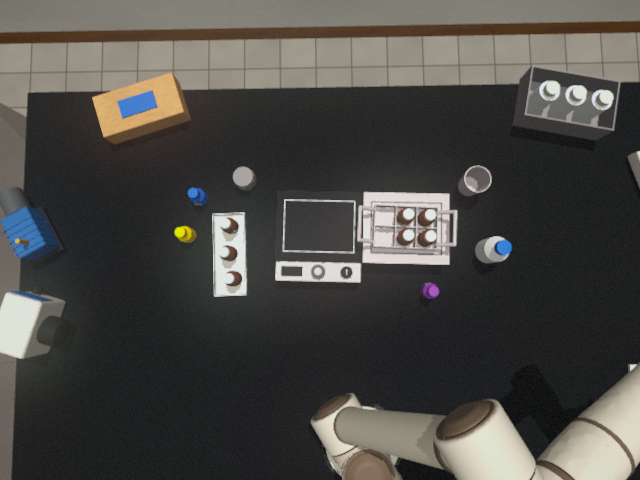

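View pics/scene.png

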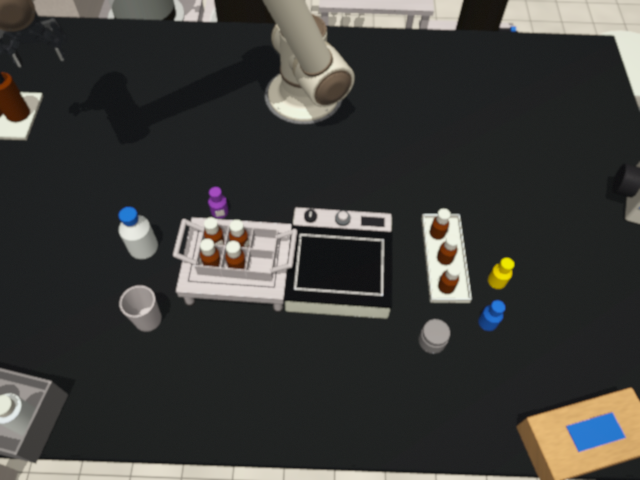

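The top view shows the spares (amber, white cap) at (230,226), (229,253) and (234,279). Possible confusions are the yellow bottle (185,234), the blue one (197,196), the purple one (430,291) and the bottles already in the tray at (406,215), (428,216), (405,237), (427,238). The empty cells are the +y column at about (384,216) and (384,238). The glass outline is at x 284–354, y 200–252, and the button is at (318,271).

```bash
python3 - <<'E'
from h import *
c=np.load('top.npy',allow_pickle=True).item(); W=cloud(c); f=c['frame']
cv2.imwrite('pics/crop.png',cv2.resize(f[170:310,170:470],None,fx=2.66,fy=2.66,interpolation=cv2.INTER_CUBIC))
def caps(lo,hi,box):
    u0,u1,v0,v1=box; m=np.zeros((480,640),np.uint8)
    m[v0:v1,u0:u1]=((W[...,2]>lo)&(W[...,2]<hi))[v0:v1,u0:u1]
    n,l,st,ce=cv2.connectedComponentsWithStats(m)
    for i in range(1,n):
        if st[i,4]>15:
            q=W[l==i]; print(st[i,4],ce[i].round(1),'mean',q.mean(0).round(4),'mid',((q.min(0)+q.max(0))/2).round(4))
print('spares');caps(.08,.095,(205,255,205,305))
print('tray caps');caps(.153,.175,(360,455,195,265))
print('handles');caps(.12,.145,(350,465,195,265))
print('glassz',np.nanmedian(W[205:248,288:350,2]),'btn',W[271,318],at(c,318.3,271,.073))
for p in [(284,200),(354,200),(354,252),(284,252)]: print(p,at(c,*p,.075).round(4))
for n,b in dict(reagent=(475,515,230,270),beaker=(455,495,160,200),jar=(230,260,160,195),purple=(418,442,280,302)).items():
    q=W[b[2]:b[3],b[0]:b[1]].reshape(-1,3); q=q[q[:,2]>.03]; print(n,q.min(0).round(3),q.max(0).round(3))
E
```

```text
spares
86 [224.5 222.4] mean [0.5979 0.3535 0.0868] mid [0.5977 0.3539 0.0869]
93 [223.2 251.1] mean [0.5221 0.3567 0.0867] mid [0.5223 0.3563 0.0872]
91 [228.  277.5] mean [0.4525 0.3438 0.0866] mid [0.4527 0.3436 0.0868]
tray caps
102 [407.8 213.1] mean [ 0.6039 -0.1188  0.1618] mid [ 0.604  -0.1187  0.1607]
102 [429.7 214. ] mean [ 0.6008 -0.1732  0.1618] mid [ 0.6005 -0.1737  0.1609]
101 [407.8 234.1] mean [ 0.5513 -0.1172  0.1615] mid [ 0.5517 -0.1175  0.1615]
103 [430.  235.2] mean [ 0.5476 -0.172   0.1623] mid [ 0.5474 -0.1723  0.1614]
handles
198 [360.4 223.2] mean [ 0.5841 -0.0022  0.1344] mid [ 0.5849 -0.008   0.1316]
100 [403.7 217. ] mean [ 0.5989 -0.1134  0.1284] mid [ 0.6042 -0.1186  0.1325]
105 [424.7 217.6] mean [ 0.5962 -0.1668  0.1289] mid [ 0.6013 -0.1718  0.1326]
219 [452.  227.2] mean [ 0.57   -0.2342  0.1338] mid [ 0.5705 -0.227   0.1316]
101 [403.5 237. ] mean [ 0.5476 -0.1114  0.1283] mid [ 0.5516 -0.1171  0.1331]
99 [424.8 237.9] mean [ 0.5444 -0.1654  0.1284] mid [ 0.5481 -0.1707  0.1326]
glassz 0.07498127268067534 btn [0.46571079 0.10830489 0.09113033] [0.46620529 0.10800792 0.073     ]
(284, 200) [0.6572 0.1971 0.075 ]
(354, 200) [0.6541 0.0099 0.075 ]
(354, 252) [0.5148 0.0128 0.075 ]
(284, 252) [0.5178 0.1981 0.075 ]
reagent [ 0.485 -0.39   0.03 ] [ 0.552 -0.325  0.147]
beaker [ 0.668 -0.351  0.03 ] [ 0.74  -0.279  0.101]
jar [0.701 0.284 0.03 ] [0.757 0.339 0.062]
purple [ 0.393 -0.208  0.03 ] [ 0.433 -0.17   0.091]
```

View pics/crop.png

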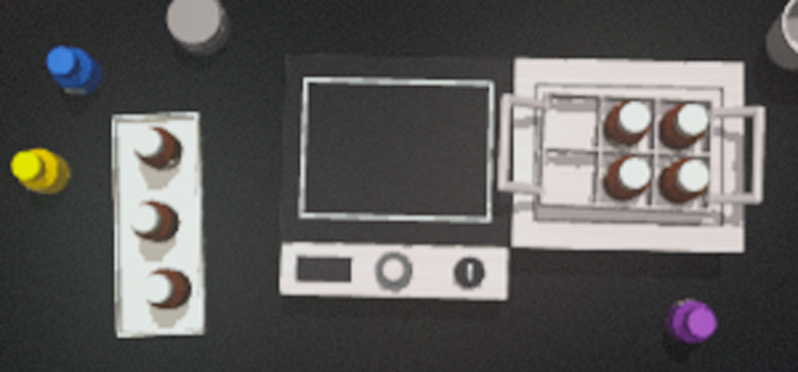

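The crop confirms it. The amber, white-capped spares are in the white tray at crop (157,148), (155,222) and (167,290), and cell2 and cell5 (the +y column) are empty. The measured sizes and heights agree with the description. I'll move toward the spares now.

```bash

python3 -m creep '{"translation":[[-2,1,0],[-4,2,0],[-6,3,0],[-8,4.2,0],[-9.3,5,0]],"dr":[[0,0,0.9],[0,0,1.92],[0,0,1.92],[0,0,1.92],[0,0,1.92]],"gripper":[-1,-1,-1,-1,-1]}'
python3 -m creep '{"translation":[[-0.3,2,0],[-0.5,4,0],[-0.7,6,0],[-0.9,8,0],[-1.1,10.2,0]],"dr":[[0,0,0],[0,0,0],[0,0,0],[0,0,0],[0,0,0]],"gripper":[-1,-1,-1,-1,-1]}'
python3 - <<'E'
from h import *
s=get_state(); print(T(s).round(4)); 
print('to spare', rel(s,np.array([.4525,.3436,.32])-s['tcp_pos']))
c=np.load('top.npy',allow_pickle=True).item(); W=cloud(c)
print((W[265:279,308:328,2]*1000).round(0).astype(int))
E
```

```text
time_s: 0.72
tcp_pos: [0.3932, -0.3855, 0.4044]
ee_rot: [-0.0, 0.031, 1.0, 0.0]
force: [0.7, -0.8, -0.8]
width: 0.0853
grip_force: 0.0
time_s: 1.35
tcp_pos: [0.443, -0.0856, 0.4046]
ee_rot: [-0.0, 0.031, 1.0, 0.0]
force: [1.2, 1.7, -0.3]
width: 0.0852
grip_force: 0.0
[[-0.9981  0.0615 -0.      0.443 ]
 [ 0.0615  0.9981  0.     -0.0856]
 [ 0.      0.     -1.      0.4046]
 [ 0.      0.      0.      1.    ]]
to spare [ 0.5623379  14.29860632  2.8209985 ]
[[                  65                   70                   65
                    65                   71                   70
                    82                   77                   76
                    81                   82                   82
                    81                   78                   65
                    68                   64                   64
                    68                   67]
 [                  62                   66                   64
                    72                   80                   80
                    77                   82                   79
              
[... 4806 characters left out ...]
      77                   78
                    78                   68                   67
                    69                   73                   72
                    71                   68]
 [                  66                   66                   71
                    66                   68                   68
                    68                   71                   69
                    62                   74                   70
                    67                   69                   68
                    68                   67                   63
                    64                   72]]<stdin>:5: RuntimeWarning: invalid value encountered in cast
```

```bash

python3 -m creep '{"translation":[[0.1,2,0],[0.2,4,0],[0.3,6,0],[0.4,8,0],[0.5,10,0]],"dr":[[0,0,0],[0,0,0],[0,0,0],[0,0,0],[0,0,0]],"gripper":[-1,-1,-1,-1,-1]}' >/dev/null
python3 -m creep '{"translation":[[0,2,0.2],[0.06,3.5,0.8],[0.06,4.3,1.6],[0.06,4.3,2],[0.06,4.3,2]],"dr":[[0,0,0],[0,0,0],[0,0,0],[0,0,0],[0,0,0]],"gripper":[-1,-1,-1,-1,-1]}'
python3 - <<'E'
from h import *
s,c=cap('wrist'); W=cloud(c,s); cv2.imwrite('pics/w1.png',c['frame'])
print(s['tcp_pos'],c['T_tool_cam'].round(3).tolist())
m=((W[...,2]>.078)&(W[...,2]<.095)).astype(np.uint8)
n,l,st,ce=cv2.connectedComponentsWithStats(m)
for i in range(1,n):
    if st[i,4]>200:
        q=W[l==i]; print(st[i],ce[i].round(1),q.mean(0).round(4),((np.percentile(q,1,0)+np.percentile(q,99,0))/2).round(4),np.ptp(q,0).round(3))
E
```

```text
time_s: 2.6
tcp_pos: [0.4525, 0.3411, 0.3435]
ee_rot: [-0.001, 0.031, 1.0, -0.001]
force: [0.1, -0.2, 0.3]
width: 0.0854
grip_force: 0.0
[0.45247973 0.34106264 0.34353447] [[-0.001, 0.946, 0.325, 0.084], [1.0, 0.001, -0.0, 0.001], [-0.001, 0.325, -0.946, 0.03], [0.0, 0.0, 0.0, 1.0]]
[ 307  226   39   41 1275] [326.  246.1] [0.449  0.3466 0.0873] [0.4499 0.3466 0.0842] [0.028 0.027 0.012]
[   0  257   42   47 1564] [ 17.9 280.4] [0.463  0.1201 0.0834] [0.4637 0.1193 0.0845] [0.037 0.031 0.014]
[ 330  311   37   39 1097] [347.6 330.1] [0.5176 0.3592 0.0868] [0.5194 0.3593 0.0838] [0.029 0.027 0.011]
[331 391  34  34 925] [347.1 407.9] [0.5925 0.3561 0.0863] [0.5948 0.3561 0.0838] [0.027 0.028 0.011]
```

View pics/w1.png

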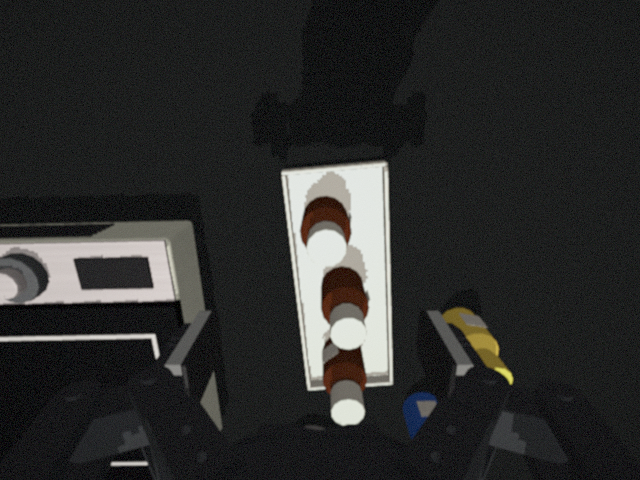

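The wrist view shows the nearest spare's cap at (326,246) between the open fingers, with the other two at (348,330) and (347,408). The two cameras agree to within 3 mm.

```bash

python3 -m creep '{"translation":[[0.06,0.15,1],[0.06,0.15,2],[0.06,0.15,3],[0.06,0.15,3.8],[0.06,0.15,3.8]],"dr":[[0,0,0],[0,0,0],[0,0,0],[0,0,0],[0,0,0]],"gripper":[-1,-1,-1,-1,-1]}' 30
python3 -m creep '{"translation":[[0,0,0],[0,0,0],[0,0,0],[0,0,0],[0,0,0]],"dr":[[0,0,0],[0,0,0],[0,0,0],[0,0,0],[0,0,0]],"gripper":[0,0.4,0.6,1,1]}' 30
python3 -m creep '{"translation":[[0,0,0],[0,0,0],[0,0,-0.3],[0,0,-1],[0,0,-2]],"dr":[[0,0,0],[0,0,0],[0,0,0],[0,0,0],[0,0,0]],"gripper":[1,1,1,1,1]}' 30
```

```text
time_s: 3.28
tcp_pos: [0.4513, 0.3453, 0.2303]
ee_rot: [-0.001, 0.031, 1.0, -0.001]
force: [0.2, -0.9, 0.9]
width: 0.0853
grip_force: 0.0
time_s: 3.9
tcp_pos: [0.4514, 0.3465, 0.2317]
ee_rot: [0.001, 0.03, 1.0, 0.0]
force: [-0.4, -1.2, 5.0]
width: 0.0271
grip_force: 29.5
time_s: 4.53
tcp_pos: [0.4509, 0.3461, 0.2904]
ee_rot: [-0.001, 0.031, 1.0, -0.001]
force: [-0.1, 1.0, -0.9]
width: 0.0271
grip_force: 29.6
```

```bash

python3 -m creep '{"translation":[[0,0,-1.2],[0,-0.6,-2.6],[-0.5,-2.2,-3.7],[-1,-3.9,-4],[-1.6,-5.6,-4]],"dr":[[0,0,0],[0,0,0],[0,0,0],[0,0,0],[0,0,0]],"gripper":[1,1,1,1,1]}' 30
python3 -m creep '{"translation":[[-0.5,-1.7,0],[-1.1,-3.4,0],[-1.7,-5.2,0],[-2.2,-6.8,0],[-2.66,-7.8,0]],"dr":[[0,0,0],[0,0,0],[0,0,0],[0,0,0],[0,0,0]],"gripper":[1,1,1,1,1]}' 30
python3 -m creep '{"translation":[[0,0,0],[0,0,0],[0,0,0],[0,0,0],[0,0,0]],"dr":[[0,0,0],[0,0,0],[0,0,0],[0,0,0],[0,0,0]],"gripper":[1,1,1,1,1]}' 30
python3 - <<'E'
from h import *
s,c=cap('wrist'); W=cloud(c,s); cv2.imwrite('pics/w2.png',c['frame']); np.save('w2.npy',(s,c),allow_pickle=True)
s2,c2=cap('top'); V=cloud(c2); np.save('t2.npy',(s2,c2),allow_pickle=True)
for X,b in ((W,0),):
  m=((X[...,2]>.15)&(X[...,2]<.175)).astype(np.uint8)
  n,l,st,ce=cv2.connectedComponentsWithStats(m)
  for i in range(1,n):
    if st[i,4]>100:
        q=X[l==i]; print(st[i],ce[i].round(1),((np.percentile(q,1,0)+np.percentile(q,99,0))/2).round(4),np.ptp(q,0).round(3))
print(s['tcp_pos'])
E
```

```text
time_s: 5.15
tcp_pos: [0.4886, 0.1743, 0.4121]
ee_rot: [0.001, 0.03, 1.0, 0.001]
force: [1.0, 1.4, -1.7]
width: 0.027
grip_force: 29.7
time_s: 5.78
tcp_pos: [0.554, -0.0648, 0.4106]
ee_rot: [-0.0, 0.032, 1.0, 0.0]
force: [-0.0, 0.0, -0.5]
width: 0.0267
grip_force: 29.7
time_s: 6.4
tcp_pos: [0.554, -0.0621, 0.4108]
ee_rot: [0.0, 0.03, 1.0, 0.0]
force: [-0.8, 0.1, -1.0]
width: 0.0271
grip_force: 29.8
[ 136  228   48   44 1570] [159.  249.3] [ 0.5451 -0.1701  0.1573] [0.028 0.028 0.015]
[ 217  228   44   44 1445] [238.8 249.5] [ 0.5485 -0.1153  0.1574] [0.028 0.028 0.015]
[ 151  296   44   42 1363] [172.8 316.9] [ 0.5982 -0.1711  0.1572] [0.029 0.028 0.015]
[227 296  39  42 981] [242.9 314.8] [ 0.6009 -0.1181  0.1572] [0.028 0.027 0.015]
[ 0.55402881 -0.06214374  0.4108477 ]
```

View pics/w2.png

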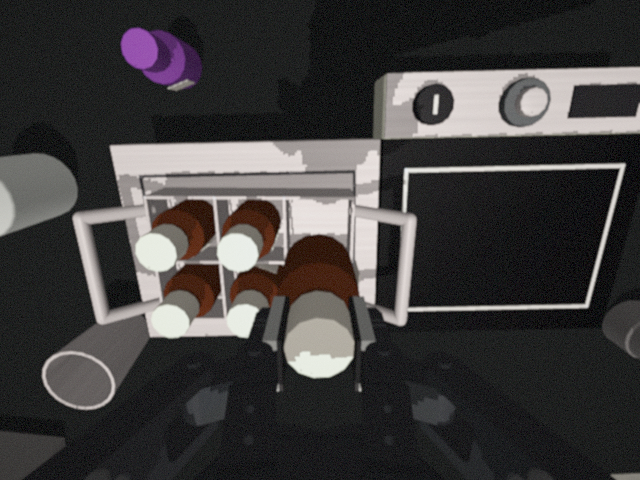

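The wrist view shows the held bottle with its cap at (320,350). Cell2 is open ahead of it, bounded by the divider at u≈287, the end wall at u≈352, the front wall at v≈197 and the mid divider at v≈263.

```bash
python3 - <<'E'
from h import *
s,c=np.load('w2.npy',allow_pickle=True); f=c['frame']
for p in [(286,200),(286,260),(352,205),(352,262),(217,230),(286,197),(350,197),(286,263),(148,197),(100,0)]: print(p,at(c,*p,.115,s).round(4))
W=cloud(c,s)
m=((W[...,2]>.25)&(W[...,2]<.275)); m[:,:280]=0;m[:,360:]=0;m[:330]=0
q=W[m]; q=q[(f[m].min(1)>180)]; print(len(q),q.min(0),q.max(0),q.mean(0))
# held body
m=np.zeros((480,640),bool); m[235:300,275:358]=1; m&=(W[...,2]>.17)&(f[...,2].astype(int)>f[...,0]+25)
q=W[m]; print(len(q),np.percentile(q,[1,99],axis=0).round(4))
# top: tray edges
s2,c2=np.load('t2.npy',allow_pickle=True)
cv2.imwrite('pics/t2.png',cv2.resize(c2['frame'][185:270,350:465],None,fx=6,fy=6,interpolation=cv2.INTER_CUBIC))
E
```

```text
(286, 200) [ 0.5252 -0.0849  0.115 ]
(286, 260) [ 0.5753 -0.0895  0.115 ]
(352, 205) [ 0.5323 -0.0337  0.115 ]
(352, 262) [ 0.5805 -0.0351  0.115 ]
(217, 230) [ 0.5461 -0.1424  0.115 ]
(286, 197) [ 0.5228 -0.0847  0.115 ]
(350, 197) [ 0.5259 -0.0351  0.115 ]
(286, 263) [ 0.578  -0.0898  0.115 ]
(148, 197) [ 0.5163 -0.1917  0.115 ]
(100, 0) [ 0.3854 -0.1941  0.115 ]
1079 [ 0.55276746 -0.07340691  0.26527457] [ 0.56739299 -0.04881237  0.26919727] [ 0.56008875 -0.06164424  0.26704403]
3657 [[ 0.5322 -0.0795  0.1892]
 [ 0.5477 -0.0432  0.2397]]
```

View pics/t2.png

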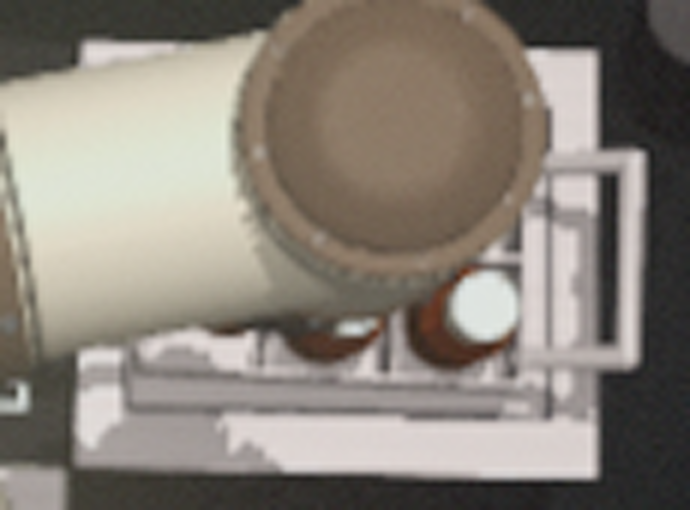

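The top view is blocked by the arm. In the wrist frame, cell2's centre is (0.552,-0.061) and the held bottle's axis is (0.553,-0.061), so it is aligned and I can lower it.

```bash

python3 -m creep '{"translation":[[0.03,0.01,0.8],[0.03,0.01,1.6],[0.03,0.01,2.4],[0.03,0.01,2.9],[0.03,0.01,3.1]],"dr":[[0,0,0],[0,0,0],[0,0,0],[0,0,0],[0,0,0]],"gripper":[1,1,1,1,1]}' 30
python3 -m creep '{"translation":[[0,0,0.1],[0,0,0.17],[0,0,0.24],[0,0,0.3],[0,0,0.3]],"dr":[[0,0,0],[0,0,0],[0,0,0],[0,0,0],[0,0,0]],"gripper":[1,1,1,1,1]}' 30
```

```text
time_s: 7.12
tcp_pos: [0.5533, -0.0623, 0.317]
ee_rot: [-0.001, 0.031, 1.0, -0.0]
force: [0.7, -0.2, 0.1]
width: 0.027
grip_force: 29.8
time_s: 7.75
tcp_pos: [0.5532, -0.0624, 0.3087]
ee_rot: [-0.0, 0.031, 1.0, 0.0]
force: [-0.4, -0.7, -0.4]
width: 0.0269
grip_force: 29.8
```

```bash

python3 -m creep '{"translation":[[0,0,0.02],[0,0,0.04],[0,0,0.06],[0,0,0.06],[0,0,0.06]],"dr":[[0,0,0],[0,0,0],[0,0,0],[0,0,0],[0,0,0]],"gripper":[1,1,1,1,1]}' 30|egrep 'tcp|force'
python3 -m creep '{"translation":[[0,0,0.02],[0,0,0.04],[0,0,0.05],[0,0,0.05],[0,0,0.05]],"dr":[[0,0,0],[0,0,0],[0,0,0],[0,0,0],[0,0,0]],"gripper":[1,1,1,1,1]}' 30|egrep 'tcp|force'
```

```text
tcp_pos: [0.5533, -0.0624, 0.3069]
force: [-0.1, -0.1, -0.2]
grip_force: 29.8
tcp_pos: [0.5535, -0.0624, 0.3067]
force: [-2.1, 0.4, 5.9]
grip_force: 30.3
```

```bash

python3 -m creep '{"translation":[[0,0,-0.03],[0,0,-0.03],[0,0,-0.03],[0,0,-0.6],[0,0,-1.6]],"dr":[[0,0,0],[0,0,0],[0,0,0],[0,0,0],[0,0,0]],"gripper":[0.4,0.1,0.1,0.1,0.1]}' 30
python3 -m creep '{"translation":[[0,0,-0.7],[0.25,1.8,-1],[0.55,3.8,-1],[0.8,5.8,-1],[1.1,7.8,-1]],"dr":[[0,0,0],[0,0,0],[0,0,0],[0,0,0],[0,0,0]],"gripper":[0.1,0,-1,-1,-1]}' >/dev/null
python3 -m creep '{"translation":[[0.25,1.8,0],[0.5,3.6,0],[0.75,5,1],[0.85,6.12,1.6],[0.85,6.12,1.6]],"dr":[[0,0,0],[0,0,0],[0,0,0],[0,0,0],[0,0,0]],"gripper":[-1,-1,-1,-1,-1]}'
python3 - <<'E'
from h import *
s,c=cap('wrist'); W=cloud(c,s); s2,c2=cap('top'); V=cloud(c2)
for X,lo,hi in ((W,.078,.095),(V,.08,.095),(V,.15,.175)):
  m=((X[...,2]>lo)&(X[...,2]<hi)).astype(np.uint8)
  n,l,st,ce=cv2.connectedComponentsWithStats(m)
  for i in range(1,n):
    if st[i,4]>70:
        q=X[l==i]; print(ce[i].round(1),((np.percentile(q,1,0)+np.percentile(q,99,0))/2).round(4),np.ptp(q,0).round(3))
  print()
print(s['tcp_pos'])
E
```

```text
time_s: 9.62
tcp_pos: [0.553, -0.0623, 0.3524]
ee_rot: [-0.002, 0.031, 1.0, -0.0]
force: [0.0, -0.0, 0.1]
width: 0.0385
grip_force: 0.0
time_s: 10.88
tcp_pos: [0.5197, 0.36, 0.3325]
ee_rot: [-0.002, 0.029, 1.0, -0.002]
force: [-0.1, -0.4, 0.4]
width: 0.0856
grip_force: 0.0
[317.8 255.7] [0.5195 0.3595 0.0839] [0.028 0.027 0.012]
[483.2 315.8] [0.5739 0.476  0.0822] [0.028 0.028 0.009]
[319.7 350.2] [0.5953 0.3564 0.0838] [0.029 0.028 0.012]
[418.9 422.6] [0.6733 0.4348 0.0817] [0.016 0.012 0.008]

[573.   97.3] [ 0.9214 -0.5797  0.0874] [0.186 0.263 0.015]
[483.  173.6] [ 0.7072 -0.3234  0.0877] [0.065 0.057 0.015]
[192.1 191.9] [0.6816 0.4403 0.0848] [0.028 0.029 0.01 ]
[ 20.  225.8] [0.6067 0.8907 0.0876] [0.188 0.129 0.015]
[224.5 222.5] [0.5977 0.3535 0.0866] [0.025 0.026 0.011]
[491.9 248.9] [ 0.5186 -0.3564  0.0877] [0.066 0.064 0.015]
[316.9 271. ] [0.4661 0.1113 0.0868] [0.034 0.032 0.014]
[345.6 271.4] [0.4635 0.0365 0.0847] [0.029 0.029 0.012]
[432.8 290.4] [ 0.4117 -0.1907  0.0856] [0.026 0.027 0.011]
[ 45.6 325.4] [0.3436 0.8335 0.0877] [0.168 0.114 0.015]

[407.7 213.2] [ 0.6044 -0.1188  0.1601] [0.027 0.027 0.017]
[429.4 214.1] [ 0.6004 -0.1736  0.1599] [0.025 0.027 0.019]
[386.1 233.4] [ 0.5543 -0.0634  0.1587] [0.027 0.026 0.016]
[407.6 234.3] [ 0.5511 -0.1174  0.1592] [0.027 0.027 0.019]
[429.9 235.3] [ 0.5481 -0.172   0.1582] [0.026 0.026 0.017]
[356.1 446.2] [0.0351 0.011  0.1625] [0.128 0.194 0.025]

[0.51973771 0.36000686 0.33254101]
```

The first bottle stands at (0.554,-0.063) at the expected height. Next is the second spare.

```bash

python3 -m creep '{"translation":[[-0.03,-0.06,1],[-0.03,-0.06,2],[-0.03,-0.06,3],[-0.03,-0.06,3.43],[-0.03,-0.06,3.43]],"dr":[[0,0,0],[0,0,0],[0,0,0],[0,0,0],[0,0,0]],"gripper":[-1,-1,-1,-1,-1]}' 30|grep tcp
python3 -m creep '{"translation":[[0,0,0],[0,0,0],[0,0,0],[0,0,0],[0,0,0]],"dr":[[0,0,0],[0,0,0],[0,0,0],[0,0,0],[0,0,0]],"gripper":[0,0.4,0.6,1,1]}' 30
python3 -m creep '{"translation":[[0,0,0],[0,0,-0.3],[0,0,-1],[0,0,-2.4],[0,0,-3.8]],"dr":[[0,0,0],[0,0,0],[0,0,0],[0,0,0],[0,0,0]],"gripper":[1,1,1,1,1]}' 30|egrep 'tcp|wid'
python3 -m creep '{"translation":[[0,-0.5,-1.2],[-0.3,-2,-2],[-0.8,-3.8,-2.05],[-1.3,-5.5,-2.05],[-1.8,-7.2,-2.05]],"dr":[[0,0,0],[0,0,0],[0,0,0],[0,0,0],[0,0,0]],"gripper":[1,1,1,1,1]}' 30|grep tcp
python3 -m creep '{"translation":[[-0.5,-1.8,0],[-1,-3.6,0],[-1.5,-5.2,0],[-1.94,-6.4,0],[-1.94,-6.72,0]],"dr":[[0,0,0],[0,0,0],[0,0,0],[0,0,0],[0,0,0]],"gripper":[1,1,1,1,1]}' 30
python3 - <<'E'
from h import *
s,c=cap('wrist'); f=c['frame']; W=cloud(c,s); cv2.imwrite('pics/w3.png',f); np.save('w3.npy',(s,c),allow_pickle=True)
print(s['tcp_pos'])
m=np.zeros((480,640),bool); m[225:310,270:365]=1; m&=(W[...,2]>.17)&(f[...,2].astype(int)>f[...,0]+25)
q=W[m]; print(len(q),np.percentile(q,[1,99],axis=0).round(4))
E
```

```text
tcp_pos: [0.5215, 0.3556, 0.2326]
time_s: 12.22
tcp_pos: [0.5214, 0.3564, 0.2332]
ee_rot: [0.0, 0.03, 1.0, 0.0]
force: [0.1, -0.1, 3.1]
width: 0.0273
grip_force: 29.9
tcp_pos: [0.521, 0.3559, 0.3471]
width: 0.0273
tcp_pos: [0.5616, 0.1355, 0.408]
time_s: 14.1
tcp_pos: [0.6077, -0.0697, 0.4072]
ee_rot: [-0.001, 0.032, 0.999, 0.0]
force: [-0.5, -0.2, 0.0]
width: 0.027
grip_force: 29.9
[ 0.60768802 -0.06970312  0.40723891]
3649 [[ 0.585  -0.0855  0.1844]
 [ 0.6021 -0.0494  0.2348]]
```

View pics/w3.png

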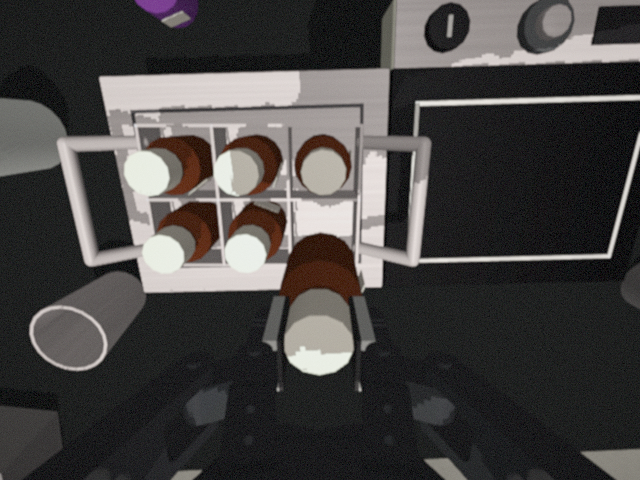

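The view shows five bottles in the tray, the first spare's cap at (323,170). Cell5 is open, between u 290 and 358 and beyond the mid divider at v≈199.

```bash
python3 - <<'E'
from h import *
s,c=np.load('w3.npy',allow_pickle=True); print(s['tcp_pos'])
for p in [(290,199),(358,199),(290,240),(358,262),(290,126),(358,126),(290,266)]: print(p,at(c,*p,.115,s).round(4))
print(get_state()['tcp_pos'])
E
```

```text
[ 0.60768802 -0.06970312  0.40723891]
(290, 199) [ 0.5769 -0.0888  0.115 ]
(358, 199) [ 0.5803 -0.0367  0.115 ]
(290, 240) [ 0.61   -0.0919  0.115 ]
(358, 262) [ 0.6325 -0.0382  0.115 ]
(290, 126) [ 0.524  -0.0839  0.115 ]
(358, 126) [ 0.5272 -0.0352  0.115 ]
(290, 266) [ 0.6324 -0.094   0.115 ]
[ 0.60731034 -0.06957266  0.40735317]
```

```bash

python3 -m creep '{"translation":[[0.02,0.1,0.4],[0.02,0.1,1.2],[0.02,0.1,2],[0.02,0.1,2.6],[0.02,0.1,2.8]],"dr":[[0,0,0],[0,0,0],[0,0,0],[0,0,0],[0,0,0]],"gripper":[1,1,1,1,1]}' 30|egrep 'tcp|force'
python3 -m creep '{"translation":[[0,0,0.1],[0,0,0.2],[0,0,0.28],[0,0,0.33],[0,0,0.36]],"dr":[[0,0,0],[0,0,0],[0,0,0],[0,0,0],[0,0,0]],"gripper":[1,1,1,1,1]}' 30|egrep 'tcp|force'
python3 -m creep '{"translation":[[0,0,0.02],[0,0,0.04],[0,0,0.05],[0,0,0.05],[0,0,0.05]],"dr":[[0,0,0],[0,0,0],[0,0,0],[0,0,0],[0,0,0]],"gripper":[1,1,1,1,1]}' 30|egrep 'tcp|force'
```

```text
tcp_pos: [0.6065, -0.0629, 0.3221]
force: [0.3, 0.4, -0.6]
grip_force: 29.9
tcp_pos: [0.6072, -0.0646, 0.3133]
force: [-0.7, -0.6, -0.5]
grip_force: 29.9
tcp_pos: [0.6072, -0.0645, 0.3117]
force: [0.4, 0.2, 0.8]
grip_force: 29.9
```

```bash

python3 -m creep '{"translation":[[0,0,0.02],[0,0,0.04],[0,0,0.06],[0,0,0.07],[0,0,0.07]],"dr":[[0,0,0],[0,0,0],[0,0,0],[0,0,0],[0,0,0]],"gripper":[1,1,1,1,1]}' 30|egrep 'tcp|force'
python3 -m creep '{"translation":[[0,0,0.02],[0,0,0.04],[0,0,0.06],[0,0,0.06],[0,0,0.06]],"dr":[[0,0,0],[0,0,0],[0,0,0],[0,0,0],[0,0,0]],"gripper":[1,1,1,1,1]}' 30|egrep 'tcp|force'
```

```text
tcp_pos: [0.6072, -0.0645, 0.3096]
force: [-0.1, -0.3, -0.4]
grip_force: 29.9
tcp_pos: [0.6073, -0.0645, 0.3083]
force: [-0.1, -0.3, 1.7]
grip_force: 30.1
```

```bash

python3 -m creep '{"translation":[[0,0,0.02],[0,0,0.02],[0,0,0.01],[0,0,-0.4],[0,0,-1.4]],"dr":[[0,0,0],[0,0,0],[0,0,0],[0,0,0],[0,0,0]],"gripper":[1,0.4,0.1,0.1,0.1]}' 30
python3 -m creep '{"translation":[[0,0,-0.6],[0.4,1.1,-0.8],[0.92,2.27,-0.8],[0.92,2.27,-0.8],[0.92,2.27,-0.8]],"dr":[[0,0,0],[0,0,0],[0,0,0],[0,0,0],[0,0,0]],"gripper":[0.1,0.1,0.29,0.29,0.29]}' 30
python3 - <<'E'
from h import *
s,c=cap('wrist'); cv2.imwrite('pics/w4.png',c['frame']); W=cloud(c,s); print(s['tcp_pos'],s['width']); np.save('w4.npy',(s,c),allow_pickle=True)
m=((W[...,2]>.128)&(W[...,2]<.142)&(abs(W[...,0]-.584)<.04)&(abs(W[...,1]-.005)<.02))
q=W[m]; q=q[~np.isnan(q[:,0])]; print(len(q))
for a in np.arange(.545,.625,.01):
    r=q[abs(q[:,0]-a)<.005]
    if len(r)>10: print(a.round(3),len(r),np.percentile(r[:,1],[2,50,98]).round(4),np.percentile(r[:,2],95).round(4))
s2,c2=cap('top'); V=cloud(c2)
m=((V[...,2]>.15)&(V[...,2]<.175)).astype(np.uint8); n,l,st,ce=cv2.connectedComponentsWithStats(m)
for i in range(1,n):
    if st[i,4]>70: q=V[l==i]; print(ce[i].round(1),((np.percentile(q,1,0)+np.percentile(q,99,0))/2).round(4))
E
```

```text
time_s: 17.9
tcp_pos: [0.6069, -0.0645, 0.349]
ee_rot: [-0.002, 0.031, 1.0, -0.0]
force: [0.7, -0.2, 0.3]
width: 0.0385
grip_force: 0.0
time_s: 18.52
tcp_pos: [0.584, 0.0051, 0.3743]
ee_rot: [0.0, 0.03, 1.0, -0.0]
force: [0.3, 0.2, -0.4]
width: 0.0302
grip_force: 0.0
[0.58396232 0.0050994  0.37426306] 0.030170295723174416
1890
0.545 180 [-0.0042  0.0055  0.011 ] 0.1395
0.555 246 [0.0006 0.0055 0.0101] 0.1395
0.565 231 [0.0003 0.0048 0.0094] 0.1394
0.575 220 [-0.0004  0.0043  0.0088] 0.1395
0.585 215 [-0.0011  0.0035  0.0082] 0.1395
0.595 210 [-0.0018  0.0028  0.0076] 0.1394
0.605 202 [-0.0026  0.0022  0.007 ] 0.1392
0.615 206 [-0.0077  0.0014  0.0064] 0.1392
[407.6 213.3] [ 0.604  -0.1188  0.1593]
[429.4 214.1] [ 0.6008 -0.1734  0.1605]
[386.1 233.3] [ 0.5547 -0.0635  0.1604]
[407.7 234.3] [ 0.5509 -0.1174  0.1593]
[429.7 235.3] [ 0.5475 -0.172   0.1589]
```

View pics/w4.png

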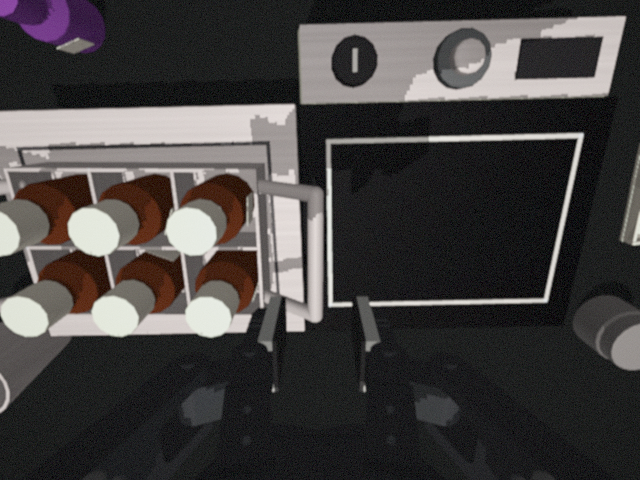

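All six cells are now filled, and the handle_left bar runs from (318,190) to (316,318) between the fingers. The zone outline corners are at (327,140), (583,134), (548,299) and (330,304).

```bash
python3 - <<'E'
from h import *
s,c=np.load('w4.npy',allow_pickle=True)
z=np.array([at(c,*p,.075,s) for p in [(327.5,140),(582.5,134),(548,299.5),(330,304.5)]]); print(z.round(4))
print('zone',z.mean(0).round(4),'yaw',np.degrees(np.arctan2(-(z[1]-z[0]+z[2]-z[3])[0],(z[1]-z[0]+z[2]-z[3])[1])))
b=np.array([at(c,*p,.133,s) for p in [(317,186),(315,320)]]); print('bar',b.round(4),b.mean(0))
# outer -x wall top edge of tray and end wall
e=[at(c,*p,.115,s).round(4) for p in [(30,168.5),(170,167),(258,165),(266,304),(261,170)]]; print(e)
ct=np.load('top.npy',allow_pickle=True).item()
z=np.array([at(ct,170+u/2.66,170+v/2.66,.075) for u,v in [(301,79),(494,82),(491,220),(301,215)]]); print('topzone',z.mean(0).round(4), z.round(4))
E
```

```text
[[0.5126 0.0171 0.075 ]
 [0.5201 0.2063 0.075 ]
 [0.6579 0.2019 0.075 ]
 [0.651  0.0118 0.075 ]]
zone [0.5854 0.1093 0.075 ] yaw -2.1724834935251804
bar [[5.364e-01 7.900e-03 1.330e-01]
 [6.300e-01 6.000e-04 1.330e-01]] [0.58323617 0.00424221 0.133     ]
[array([ 0.5165, -0.1784,  0.115 ]), array([ 0.5212, -0.0871,  0.115 ]), array([ 0.5235, -0.0298,  0.115 ]), array([ 0.6252, -0.0359,  0.115 ]), array([ 0.5268, -0.0282,  0.115 ])]
topzone [0.5859 0.1041 0.075 ] [[0.658  0.1993 0.075 ]
 [0.6518 0.0054 0.075 ]
 [0.5129 0.0113 0.075 ]
 [0.521  0.2003 0.075 ]]
```

```bash

python3 -m creep '{"translation":[[0,-0.04,1],[0,-0.04,2],[0,-0.04,2.6],[0,-0.04,2.9],[0,-0.04,2.9]],"dr":[[0,0,0],[0,0,0],[0,0,0],[0,0,0],[0,0,0]],"gripper":[0.29,0.29,0.29,0.29,0.29]}' 30
python3 -m creep '{"translation":[[0,0,0],[0,0,0],[0,0,0],[0,0,0],[0,0,0]],"dr":[[0,0,0],[0,0,0],[0,0,0],[0,0,0],[0,0,0]],"gripper":[0.5,0.7,1,1,1]}' 40
python3 -c "
from h import *
s=get_state();print(rel(s,[.006,.2246,0]))"
```

```text
time_s: 19.25
tcp_pos: [0.584, 0.0035, 0.2864]
ee_rot: [-0.0, 0.031, 1.0, -0.0]
force: [-0.0, 0.3, 0.8]
width: 0.0304
grip_force: 0.0
time_s: 19.88
tcp_pos: [0.5839, 0.0038, 0.2878]
ee_rot: [0.001, 0.031, 1.0, -0.0]
force: [-1.9, -4.0, 5.9]
width: 0.0083
grip_force: 39.2
[ 2.57090223e-01  7.48492303e+00 -3.09952874e-03]
```

```bash

python3 -m creep '{"translation":[[0,0.05,-0.04],[0.01,0.35,-0.04],[0.03,0.8,-0.04],[0.05,1.3,-0.04],[0.06,1.8,-0.04]],"dr":[[0,0,0],[0,0,0],[0,0,-0.02],[0,0,-0.03],[0,0,-0.04]],"gripper":[1,1,1,1,1]}' 40
python3 -m creep '{"translation":[[0.02,0.5,0],[0.04,1,0],[0.06,1.5,0],[0.08,1.9,0],[0.09,2.2,0]],"dr":[[0,0,-0.01],[0,0,-0.02],[0,0,-0.03],[0,0,-0.04],[0,0,-0.05]],"gripper":[1,1,1,1,1]}' 40
python3 - <<'E'
from h import *
s,c=cap('top'); V=cloud(c)
m=((V[...,2]>.15)&(V[...,2]<.175)).astype(np.uint8); n,l,st,ce=cv2.connectedComponentsWithStats(m)
for i in range(1,n):
    if st[i,4]>40: q=V[l==i]; print(st[i,4],ce[i].round(1),((np.percentile(q,1,0)+np.percentile(q,99,0))/2).round(4))
E
```

```text
time_s: 20.5
tcp_pos: [0.5849, 0.0575, 0.2878]
ee_rot: [-0.001, 0.027, 1.0, -0.001]
force: [-0.1, -6.9, 2.2]
width: 0.0084
grip_force: 39.3
time_s: 21.12
tcp_pos: [0.5858, 0.1235, 0.2878]
ee_rot: [-0.001, 0.023, 1.0, -0.001]
force: [-0.5, -7.4, 3.8]
width: 0.0086
grip_force: 39.4
90 [337.3 211.5] [0.6096 0.0571 0.1605]
100 [359.2 212.7] [0.6076 0.0024 0.1595]
101 [381. 213.] [ 0.6052 -0.0524  0.16  ]
102 [338.  233.2] [0.5569 0.0555 0.1584]
98 [359.6 233.8] [0.5539 0.0013 0.1605]
104 [381.7 234. ] [ 0.5526 -0.0527  0.1596]
112 [376.3 433.9] [ 0.0729 -0.0288  0.1629]
```

```bash

python3 -m creep '{"translation":[[0,0.4,0],[0,0.9,0],[0,1.4,0],[0,1.9,0],[0,2.3,0]],"dr":[[0,0,0],[0,0,-0.01],[0,0,-0.02],[0,0,-0.02],[0,0,-0.02]],"gripper":[1,1,1,1,1]}' 40
python3 -m creep '{"translation":[[0,0.4,0],[0,0.7,0],[0,0.95,0],[0,1.1,0],[0,1.1,0]],"dr":[[0,0,0],[0,0,0],[0,0,0],[0,0,0],[0,0,0]],"gripper":[1,1,1,1,1]}' 40
python3 - <<'E'
from h import *
s,c=cap('top'); V=cloud(c); np.save('t5.npy',c,allow_pickle=True)
m=((V[...,2]>.15)&(V[...,2]<.175)).astype(np.uint8); n,l,st,ce=cv2.connectedComponentsWithStats(m)
for i in range(1,n):
    if st[i,4]>40: q=V[l==i]; print(st[i,4],ce[i].round(1),((np.percentile(q,1,0)+np.percentile(q,99,0))/2).round(4))
cv2.imwrite('pics/t5.png',cv2.resize(c['frame'][190:265,265:365],None,fx=8,fy=8,interpolation=cv2.INTER_CUBIC))
E
```

```text
time_s: 21.8
tcp_pos: [0.589, 0.1922, 0.2878]
ee_rot: [-0.001, 0.021, 1.0, -0.001]
force: [0.9, -8.3, 3.4]
width: 0.0088
grip_force: 39.5
time_s: 22.42
tcp_pos: [0.5903, 0.2252, 0.2878]
ee_rot: [-0.001, 0.021, 1.0, -0.001]
force: [-0.2, -5.3, 3.7]
width: 0.0084
grip_force: 39.5
97 [296.4 210.5] [0.6144 0.159  0.1599]
102 [318.6 211.3] [0.6126 0.102  0.1598]
97 [340.4 211.9] [0.6097 0.0495 0.1605]
100 [297.2 232.1] [0.5612 0.1571 0.1616]
102 [318.8 232.4] [0.5597 0.1027 0.1602]
97 [340.9 233. ] [0.5569 0.0481 0.1603]
319 [351.6 447.9] [0.0392 0.0208 0.1626]
```

View pics/t5.png

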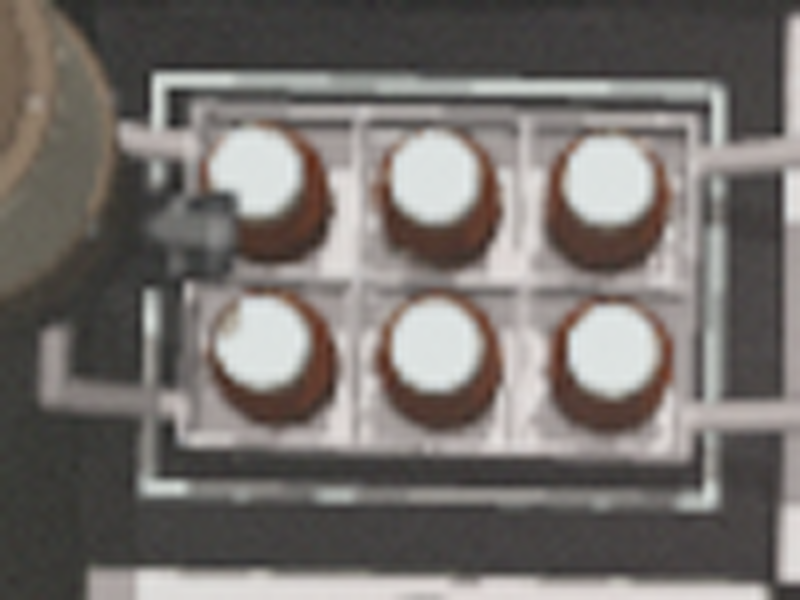

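The tray is inside the outline (corners at crop (155,82), (722,90), (715,500) and (148,490)) and all six bottles are upright. I'll make a small final trim of +3 mm and about 0.6°, then release.

```bash

python3 -m creep '{"translation":[[0.02,0.04,0],[0.03,0.08,0],[0.04,0.1,0],[0.04,0.1,0],[0.04,0.1,0]],"dr":[[0,0,-0.03],[0,0,-0.06],[0,0,-0.06],[0,0,-0.06],[0,0,-0.06]],"gripper":[1,1,1,1,1]}' 40 | egrep 'tcp|force'
python3 -m creep '{"translation":[[0,0,0],[0,0,0],[0,0,0],[0,0,-0.5],[0,0,-1.5]],"dr":[[0,0,0],[0,0,0],[0,0,0],[0,0,0],[0,0,0]],"gripper":[0.6,0.29,0.29,0.29,0.29]}' 40 | egrep 'tcp|wid|force'
python3 -m creep '{"translation":[[0,0,-1],[0,0,-1.8],[0.5,0,-1.8],[1.5,0,-1.8],[2.5,0,-1.8]],"dr":[[0,0,0],[0,0,0],[0,0,0],[0,0,0],[0,0,0]],"gripper":[0.29,0.29,1,1,1]}' 40 | egrep 'tcp|wid'
python3 - <<'E'
from h import *
s,c=cap('top'); V=cloud(c)
m=((V[...,2]>.15)&(V[...,2]<.175)).astype(np.uint8); n,l,st,ce=cv2.connectedComponentsWithStats(m)
for i in range(1,n):
    if st[i,4]>40: q=V[l==i]; print(st[i,4],ce[i].round(1),((np.percentile(q,1,0)+np.percentile(q,99,0))/2).round(4))
W=V; m=((V[...,2]>.124)&(V[...,2]<.145)).astype(np.uint8); n,l,st,ce=cv2.connectedComponentsWithStats(m)
for i in range(1,n):
    if st[i,4]>110: q=V[l==i]; print('h',st[i,4],ce[i].round(1),((np.percentile(q,1,0)+np.percentile(q,99,0))/2).round(4))
cv2.imwrite('pics/t6.png',cv2.resize(c['frame'][190:290,250:370],None,fx=6,fy=6,interpolation=cv2.INTER_CUBIC))
s,c=cap('wrist'); np.save('w6.npy',(s,c),allow_pickle=True);W=cloud(c,s)
m=((W[...,2]>.0845)&(W[...,2]<.097)&(W[...,0]<.5)&(W[...,1]<.15)).astype(np.uint8); n,l,st,ce=cv2.connectedComponentsWithStats(m)
for i in range(1,n):
    if st[i,4]>100: q=W[l==i]; print('btn w',st[i],q.mean(0).round(4),np.ptp(q,0).round(3))
E
```

```text
tcp_pos: [0.5894, 0.2278, 0.2878]
force: [0.5, -6.5, 2.7]
grip_force: 39.4
tcp_pos: [0.5894, 0.2291, 0.3331]
force: [-0.4, 0.3, 0.0]
width: 0.0302
grip_force: 0.0
tcp_pos: [0.5129, 0.2311, 0.3862]
width: -0.0
100 [295.1 210.7] [0.6145 0.1618 0.1607]
102 [317.3 211.2] [0.6126 0.1068 0.1603]
103 [339.1 211.3] [0.6117 0.052  0.1585]
100 [296.2 232.1] [0.5614 0.1596 0.1605]
99 [317.8 232.1] [0.5602 0.105  0.1615]
102 [339.9 232.5] [0.5587 0.0506 0.1594]
240 [362.6 440.8] [ 0.0526 -0.0034  0.1625]
h 154 [552.1  86.9] [ 0.935  -0.5124  0.1291]
h 150 [578.8  91.5] [ 0.9213 -0.5801  0.1296]
h 156 [605.3  96.3] [ 0.908  -0.648   0.1294]
h 155 [271.8 218.8] [0.5921 0.2178 0.1328]
h 188 [364.4 224.4] [ 0.5824 -0.0072  0.1342]
h 201 [502.5 246.8] [ 0.5176 -0.359   0.1351]
h 853 [ 15.3 323.4] [0.3431 0.8626 0.1272]
btn w [150 168  30  29 632] [0.464  0.1141 0.0892] [0.022 0.022 0.007]
```

View pics/t6.png

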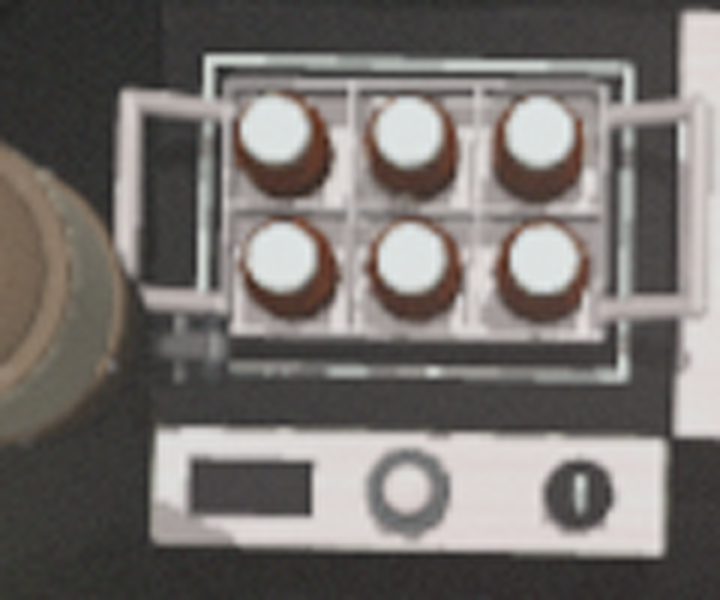

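The tray is released and standing square in the outline, centred within about 1–2 mm. The button is at (407,492) in this crop, about (0.465,0.112), with its top at 0.088.

```bash

python3 -m creep '{"translation":[[0.5,-1.2,0],[1,-2.6,0.2],[1.48,-4,1],[1.48,-4,2.4],[1.48,-4,3.4]],"dr":[[0,0,0],[0,0,0],[0,0,0],[0,0,0],[0,0,0]],"gripper":[1,1,1,1,1]}' 40
python3 -m creep '{"translation":[[0,0,0.1],[0,0,0.2],[0,0,0.3],[0,0,0.4],[0,0,0.5]],"dr":[[0,0,0],[0,0,0],[0,0,0],[0,0,0],[0,0,0]],"gripper":[1,1,1,1,1]}'
```

```text
time_s: 25.08
tcp_pos: [0.4656, 0.1119, 0.2836]
ee_rot: [-0.001, 0.016, 1.0, -0.0]
force: [0.6, -1.1, -0.2]
width: 0.0002
grip_force: 0.0
time_s: 25.7
tcp_pos: [0.4666, 0.1129, 0.2703]
ee_rot: [0.0, 0.016, 1.0, 0.0]
force: [1.2, 0.5, -0.7]
width: 0.0003
grip_force: 0.0
```

```bash

python3 -m creep '{"translation":[[0,0,0.1],[0,0,0.2],[0,0,0.28],[0,0,0.34],[0,0,0.34]],"dr":[[0,0,0],[0,0,0],[0,0,0],[0,0,0],[0,0,0]],"gripper":[1,1,1,1,1]}'|egrep 'tcp|force'
python3 -m creep '{"translation":[[0,0,0.06],[0,0,0.12],[0,0,0.14],[0,0,0.14],[0,0,0.14]],"dr":[[0,0,0],[0,0,0],[0,0,0],[0,0,0],[0,0,0]],"gripper":[1,1,1,1,1]}'|egrep 'tcp|force'
```

```text
tcp_pos: [0.4665, 0.1128, 0.2599]
force: [-0.4, 0.3, 2.9]
grip_force: 1.2
tcp_pos: [0.4665, 0.1129, 0.2573]
force: [-4.9, 0.3, 14.8]
grip_force: 7.3
```

The button has bottomed out: 14.8 N against a 4 N spring. I'll release it and retreat.

```bash

python3 -m creep '{"translation":[[0,0,0],[0,0,-0.3],[0,0,-1],[0,0,-2.5],[0,0,-4]],"dr":[[0,0,0],[0,0,0],[0,0,0],[0,0,0],[0,0,0]],"gripper":[1,1,1,1,1]}'|egrep 'tcp|force'
python3 -m creep '{"translation":[[0,1,-0.5],[0,2.5,-1],[0,4,-1],[0,4,-1],[0,4,-1]],"dr":[[0,0,0],[0,0,0],[0,0,0],[0,0,0],[0,0,0]],"gripper":[1,1,1,1,1]}'|egrep 'tcp|force|time'
python3 - <<'E'
from h import *
s,c=cap('top'); cv2.imwrite('pics/t7.png',c['frame'][150:330,170:520])
V=cloud(c)
m=((V[...,2]>.15)&(V[...,2]<.175)).astype(np.uint8); n,l,st,ce=cv2.connectedComponentsWithStats(m)
for i in range(1,n):
    if st[i,4]>40: q=V[l==i]; print(st[i,4],((np.percentile(q,1,0)+np.percentile(q,99,0))/2).round(4))
print('btn z',np.nanmedian(V[268:273,316:320,2]), 'spare',np.nanmedian(V[219:226,221:228],(0,1)))
print(hand_in())
E
```

```text
tcp_pos: [0.4665, 0.1128, 0.3764]
force: [0.6, -0.3, 0.5]
grip_force: 0.0
time_s: 28.2
tcp_pos: [0.4701, 0.2326, 0.405]
force: [0.1, 0.5, 1.1]
grip_force: 0.0
102 [0.6142 0.1616 0.1598]
100 [0.6128 0.1068 0.1592]
105 [0.6114 0.052  0.1597]
99 [0.5612 0.1596 0.1598]
100 [0.5601 0.1051 0.1593]
102 [0.5586 0.0506 0.1596]
301 [0.0368 0.0144 0.1624]
btn z 0.08774088541428826 spare [0.59905865 0.35486524 0.08632515]
the job is handed in; nothing more can be done
None
```

The job is done and handed in at about 28 s: both spares stand in the tray, the full tray sits square in the heating zone and is released, the start button was pushed fully down and has sprung back, and the leftover spare was not moved.

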